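Stop the coasting belt pulley with its hole in the bracket slot

TASK

The big aluminium belt pulley on the green bearing stand has just been spun and coasts round freely. Brake it by touching it from above so that it comes to rest with its orange-ringed hole in the slot of the yellow bracket, the whole black hole showing between the two prongs, then take your hand away. Leave the small steel spare pulley on the bench where it lies.

Things in the scene. Friction and masses are not known exactly. Their poses are not given: they have to be found in the camera images.
- pulley: Aluminium, 200 mm across, 30 thick, flat on an upright axle. Origin on the axle at its underside, z up, x axis to the hole. Flat top 30 mm above origin, clear from 30 to 100 mm off axle; hub rises 22 mm more. From 2 s on coasts anticlockwise seen from above, 1.0-1.5 rad/s, losing 0.045 rad/s each second. A finger pressing 5 N stops it in 0.1 s; it stays put if the finger lifts slowly, straight up.
- hole (a point): Centre of the hole in the pulley's top face, 70 mm from the axle, going round with it. It looks like a flush black spot 16 mm across in an orange ring 26 mm across, shallow: nothing goes in. The face is 90 mm above the bench.
- slot (a point): Centre of the fixed yellow bracket's slot, 70 mm from the axle, level with the pulley's face; x axis outward from the axle. The bracket stands just outside the rim, on any side; two prongs 14 mm wide, 44 mm apart, reach in over the rim to 48 mm from the axle, undersides 14 mm above the face, tops 20 mm above it; its foot ends 170 mm from the axle. The hole passes under the slot once a turn.
- spare: Bystander to leave alone: small loose steel pulley, 100 mm across, 38 mm high, lying still on the bench, origin at the centre of its underside. Also about: a red and yellow can 105 mm high, a red tray 110 by 90 by 35 mm and a spanner, all clear of the big pulley.
There are look-alikes about, which are no part of the job. Of the things like the part that bears pulley, leave any that is brown, pink or purple; of the rest the smaller one is meant.

How it is judged (in metres and radians):
On the way:
1. a finger touches the big pulley (contact force between the fingers and pulley above 0.5 N), for 0.02 s.
At the end, for the whole second after the job is handed in: The pulley is at rest (under 0.05 rad/s), untouched, with the hole's centre within 16 mm of the slot's centre (about 13 degrees of turn) (horizontal distance between hole and slot below 0.016 m and angular speed of pulley below 0.05 rad/s).
It fails at once if the spare pulley is shifted by more than 20 mm (distance of spare from where it was at the start of the episode above 0.02 m).
It also fails if it takes over 51 s, if anything falls off the work surface, if the arm or the gripper's body presses on something with over 40 N, if the wrist force passes 120 N, or if a joint passes its speed limit or range.

ROBOT

A 6-joint arm with a two-finger parallel gripper is mounted at the origin on the work surface. World frame = base frame: x ahead of the robot, y to its left, z up, the work surface at z = 0. Lengths are in m, angles in degrees, forces in N, time in s.
With the tool pointing down it reaches from about 0.35 to 0.725 m from the base axis. Payload 6 kg.
Tool frame: the origin (TCP) lies between the finger pads; the fingertips stand bot.tips_ahead ahead of it and the grasp point (between the pads) lies 6 mm ahead of it (bot.tips_ahead is the distance from the TCP to the fingertips, in m); z points along the fingers, y is the line along which they close (so a half turn about z gives the same grasp; the last joint's range is limited). The gripper opens to 85 mm and grips with 20 to 120 N. Pads are 22 mm wide; open, the fingers measure 114 mm over their backs; the gripper's body (76 mm by 85 mm) begins 54 mm behind the grasp point. The pads swing forward as they close: fully open they stand 13 mm farther back than shut.
Start: joints at [88.906, 2.303, 4.859, 0, -92.561, -19.12], TCP at [0.207, 0.563, 0.256] pointing down, gripper open.
Joint ranges: [-146.85, 146.85], [-73.84, 115.35], [-62.03, 85.46], [-188.31, 113.3], [-161.28, -10.13], [-171.36, 171.36]. Speed limits (degrees/s): [147.25, 147.25, 172.46, 180, 180, 180].

INTERFACE

Orientations are given as a 3x3 rotation matrix whose columns are the frame's x, y, z axes.
In Python, from plant import bot, optics, sign_off gives the robot as it stands.
- The arm moves only by the tool apply_moves, never from a script. Its arguments are lists of equal length, an entry for each row: "translation": the shift along the tool's x, y, z in mm, a list of three; "delta_rot": the turn, a rotation vector about the tool's x, y, z in degrees, a list of three; "jaw": the closure, from 0 (fully open) to 1 (shut). A call has 1 to 20 rows; each row shifts and turns the commanded pose from where the row before left it, along the tool's axes as they then stand; what a row does not reach is not made up. A row lasts 1/10 s, in which the tool goes at most 50 mm and 8.59 degrees, less where a joint would pass 70% of its speed; a pose out of reach is approached as far as the arm can. A call is refused whole if a number of a shift passes 50 or a number of a turn 8.59, either way. A call with a gripper value outside its range is refused whole. The fingers move at their own pace and stop on an object; "newtons" is the grip in N (left out, the last holds). Time passes only in rows, so rows that do not move let the fingers close. It gives the time, the measured TCP pose, the force, the opening and the grip force at its end, in the units of the state.
- bot.read_state(): the state, without advancing time (a new reading comes with each control period).
- optics.read_camera(name): name is "scene" or "top"; returns the picture (480x640x3 uint8, blue, green, red); there is no depth.
- optics.camera_info(name): a dict with "mtx" (3x3 intrinsics, pixels), "k1" (the pictures are not rectified: a ray, as slopes to the right and down, at radius r is drawn at 1 + k1 r^2 times it, then the intrinsics apply), "origin" and "attitude" of the camera in the world. Camera axes: x right, y down, z forward; pixel columns grow to the right and rows downward; lengths in m; the calibration is good to about 2 mm. A picture is of the moment at which its call begins. camera_info takes no time and is no camera call.
- sign_off(): hands the job in; it is judged then, once.
The state is a dict: "t": time; "qpos": joint angles; "qd": joint speeds; "effort": joint torques, N m; "tool_pos": TCP position; "eef_rot": TCP orientation; "contact_force": force on the tool from outside, world axes, zero at the start; "torque": the same for the moment, N m; "opening": finger opening in m; "finger_force": force on a finger pad.
Only numpy, scipy, OpenCV 4.12 (cv2) and the standard library are available. Lean on these libraries where they do the work, as an engineer would, in place of code of your own. Each camera call takes 0.05 s, during which the arm holds its last target. There are 200 camera calls.

## Working session

There is one attempt and no reset: what is moved stays moved. The work goes in short steps, Python scripts to look and compute and a tool call to move; the robot and the scene stay as the last step left them, time stands still between calls to the robot, and variables do not carry over. Pictures are saved under pics/ and viewed, at most 10 in all, crops included, and the job is handed in when it is done.

Besides the shell and the picture viewer there is one more tool, called after "Request:" by a JSON object that holds its "method" and its "body", one argument or row to a line. apply_moves: Moves the arm, as the interface text tells. Its arguments: {"type":"object","properties":{"translation":{"type":"array","items":{"type":"array","items":{"type":"number"}}},"delta_rot":{"type":"array","items":{"type":"array","items":{"type":"number"}}},"jaw":{"type":"array","items":{"type":"number"}},"newtons":{"type":"number"}},"required":["translation","delta_rot","jaw"]}

```bash
mkdir -p pics; ls
python3 - <<'E'
from plant import bot, optics
import cv2
s=bot.read_state(); print(s['t'],s['tool_pos'],s['eef_rot'],bot.tips_ahead)
for n in('top','scene'):
    cv2.imwrite(f'pics/{n}0.png',optics.read_camera(n)); print(optics.camera_info(n))
E
```

```text
pics
0.0 [0.20710647 0.56282662 0.25526519] [[ 9.38431221e-01 -3.45465771e-01 -4.95178800e-04]
 [-3.45466106e-01 -9.38429723e-01 -1.68073307e-03]
 [ 1.15945242e-04  1.74831988e-03 -9.99998465e-01]] 0.025
{'mtx': array([[439.427692  ,   0.        , 324.89751421],
       [  0.        , 439.427692  , 244.86353997],
       [  0.        ,   0.        ,   1.        ]]), 'k1': -0.0963872909693277, 'origin': array([ 0.37514033, -0.08009082,  1.2294243 ]), 'attitude': array([[-0.02337766, -0.99440527,  0.10301282],
       [-0.99967219,  0.02432801,  0.00797863],
       [-0.01044009, -0.10279253, -0.99464803]])}
{'mtx': array([[552.93111156,   0.        , 320.85299568],
       [  0.        , 552.93111156, 245.25039118],
       [  0.        ,   0.        ,   1.        ]]), 'k1': -0.14810827109752653, 'origin': array([ 1.16602319, -0.43465287,  1.49068213]), 'attitude': array([[ 0.44080701,  0.79080965, -0.42462839],
       [ 0.8975794 , -0.3850027 ,  0.2147653 ],
       [ 0.0063554 , -0.47580775, -0.87952635]])}
```

View pics/top0.png

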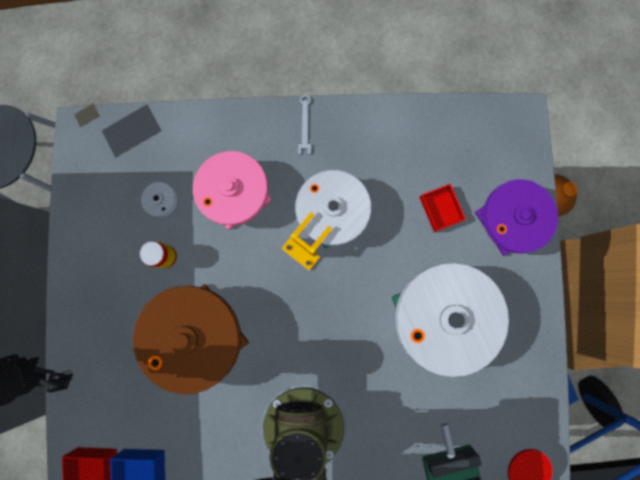

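View pics/scene0.png

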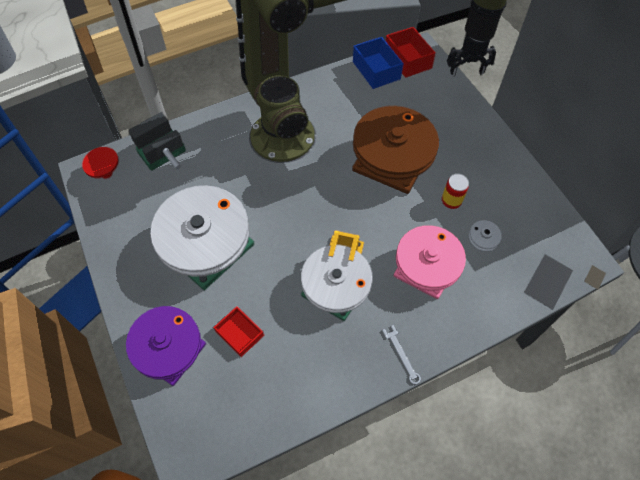

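The target is the silver pulley near top px (333,207), with the yellow bracket at (305,245) and the hole at (315,188). The larger silver pulley at (452,320) is a look-alike. The spare is at (158,199).

```bash
cat > h.py <<'E'
import numpy as np, cv2
from plant import bot, optics
def ray(cam,px,z):
    c=optics.camera_info(cam); K=c['mtx']
    d=np.array([c['k1'],0,0,0,0])
    p=cv2.undistortPoints(np.float64(px).reshape(-1,1,2),K,d).reshape(-1,2)
    v=np.c_[p,np.ones(len(p))]@np.array(c['attitude']).T
    o=np.array(c['origin']); return (o+v*((z-o[2])/v[:,2])[:,None])[:,:2]
def hsv(im): return cv2.cvtColor(im,cv2.COLOR_BGR2HSV)
def pts(m): y,x=np.nonzero(m); return np.c_[x,y].astype(float)
def hole(cam,ctr):
    t=bot.read_state()['t']; h=hsv(optics.read_camera(cam))
    m=cv2.inRange(h,(4,170,120),(17,255,255))
    P=pts(m)
    if len(P)==0: return t,None
    W=ray(cam,P,.09); r=np.hypot(*(W-ctr).T); k=(r<.1)&(r>.045)
    if k.sum()<5: return t,None
    q=P[k]; c=(q.min(0)+q.max(0))/2
    return t,ray(cam,[c],.09)[0],k.sum()
E
python3 - <<'E'
from h import *
for cam,hub in (('top',(333,206)),('scene',(336,274))):
    im=cv2.imread(f'pics/{cam}0.png'); g=im.max(2).astype(float)
    u,v=hub; s=g[v-9:v+10,u-9:u+10]; P=pts(s<100)+[u-9,v-9]
    c=P.mean(0); A=ray(cam,[c],.112)[0]; print(cam,'hub px',c,len(P),'axle',A)
    H=hsv(im); Y=pts(cv2.inRange(H,(18,150,120),(35,255,255)))
    W=ray(cam,Y,.11)-A; r=np.hypot(*W.T); k=(r>.048)&(r<.09)
    d=W[k]/r[k,None]; m=d.mean(0); print('n',k.sum(),'minr',r.min(),'slot ang',np.degrees(np.arctan2(m[1],m[0])), 'slot',A+.07*m/np.hypot(*m))
    o=pts(cv2.inRange(H,(4,170,120),(17,255,255)));w=ray(cam,o,.09);rr=np.hypot(*(w-A).T);k=(rr<.1)
    w=w[k].mean(0)-A; print('hole',w,np.hypot(*w),np.degrees(np.arctan2(w[1],w[0])),k.sum())
E
```

```text
top hub px [333.10526316 205.43859649] 57 axle [ 0.59266451 -0.0947082 ]
n 124 minr 0.056938748160615164 slot ang 139.75849947079828 slot [ 0.53923153 -0.04948745]
hole [0.05197797 0.04838702] 0.07101417636218342 42.9508907163595 27
scene hub px [336.13636364 273.13636364] 66 axle [ 0.59746901 -0.09864935]
n 93 minr 0.05803098837521171 slot ang 140.20788643708983 slot [ 0.543683   -0.05384908]
hole [0.04801957 0.05252206] 0.07116492141233251 47.56412372064766 29
```

Request:
{"method": "apply_moves", "body": {
  "translation": [
    [20,20,0],
    [35,34,0],
    [35,34,0],
    [35,34,0],
    [35,34,0],
    [35,34,0],
    [35,34,0],
    [35,34,0],
    [35,34,0],
    [35,34,0],
    [35,34,0],
    [35,34,0],
    [35,34,0],
    [35,34,0],
    [35,34,0],
    [35,34,0],
    [23,22,0],
    [0,0,0]
  ],
  "delta_rot": [
    [0,0,0],
    [0,0,0],
    [0,0,0],
    [0,0,0],
    [0,0,0],
    [0,0,0],
    [0,0,0],
    [0,0,0],
    [0,0,0],
    [0,0,0],
    [0,0,0],
    [0,0,0],
    [0,0,0],
    [0,0,0],
    [0,0,0],
    [0,0,0],
    [0,0,0],
    [0,0,0]
  ],
  "jaw": [1,1,1,1,1,1,1,1,1,1,1,1,1,1,1,1,1,1]
}}

```text
t: 1.9
tool_pos: [0.5499, -0.1544, 0.2543]
eef_rot: [[0.937, -0.35, -0.004], [-0.35, -0.937, -0.0], [-0.003, 0.002, -1.0]]
contact_force: [-0.5, -0.0, 0.3]
opening: 0.0001
finger_force: 0.0
```

Request:
{"method": "apply_moves", "body": {
  "translation": [
    [0,0,30],
    [0,0,40],
    [0,0,35],
    [0,0,18],
    [0,0,8],
    [0,0,2],
    [0,0,0],
    [0,0,0]
  ],
  "delta_rot": [
    [0,0,0],
    [0,0,0],
    [0,0,0],
    [0,0,0],
    [0,0,0],
    [0,0,0],
    [0,0,0],
    [0,0,0]
  ],
  "jaw": [1,1,1,1,1,1,1,1]
}}

```text
t: 2.7
tool_pos: [0.5503, -0.1512, 0.125]
eef_rot: [[0.938, -0.345, 0.002], [-0.345, -0.938, -0.0], [0.002, -0.001, -1.0]]
contact_force: [0.4, 0.2, 0.2]
opening: 0.0
finger_force: 0.0
```

```bash
cat > m.py <<'E'
from h import *
A=np.array([.595,-.0967]); T={'top':[],'scene':[]}
for i in range(7):
  for cam in T:
    r=hole(cam,A)
    if r[1] is not None: T[cam].append((r[0],*r[1],r[2]))
for cam in T:
    a=np.array(T[cam]); 
    if len(a)==0: print(cam,'none');continue
    an=np.unwrap(np.arctan2(a[:,2]-A[1],a[:,1]-A[0])); rr=np.hypot(a[:,1]-A[0],a[:,2]-A[1])
    print(cam,np.round(np.c_[a[:,0],np.degrees(an),rr*1e3,a[:,3]],2).tolist())
    t0=a[-1,0]
    w,b=np.polyfit(a[:,0]-t0,an+.0225*(a[:,0]-t0)**2,1)
    print('t0',t0,'ang',np.degrees(b)%360,'w',w)
    for n in (0,1,2):
        d=(np.radians(140)-b)%(2*np.pi)+2*np.pi*n
        s=min(np.roots([-.0225,w,-d]).real); print('slot at t=',t0+s, 'w then',w-.045*s)
print(bot.read_state()['t'],bot.read_state()['tool_pos'])
cv2.imwrite('pics/top1.png',optics.read_camera('top'))
E
python3 m.py
```

```text
top [[2.7, -147.88, 69.67, 19.0], [2.8, -143.8, 71.65, 11.0]]
t0 2.8 ang 216.19695447977145 w 0.7101059868011002
slot at t= 13.207420501012471 w then 0.241772064255539
slot at t= 18.58013304002445 w then 0.0
slot at t= 18.58013304002445 w then 0.0
scene [[2.95, -125.4, 67.05, 15.0], [3.05, -119.93, 69.09, 19.0], [3.15, -116.07, 68.9, 30.0], [3.25, -109.68, 69.28, 33.0], [3.35, -101.7, 68.14, 30.0]]
t0 3.35 ang 256.94882689064696 w 0.9972737990461223
slot at t= 8.116151130913202 w then 0.7827969981550282
slot at t= 20.67941979156417 w then 0.21744990842573475
slot at t= 25.51163997880272 w then 1.1102230246251565e-16
3.4 [ 0.54955727 -0.15123358  0.12328736]
```

View pics/top1.png

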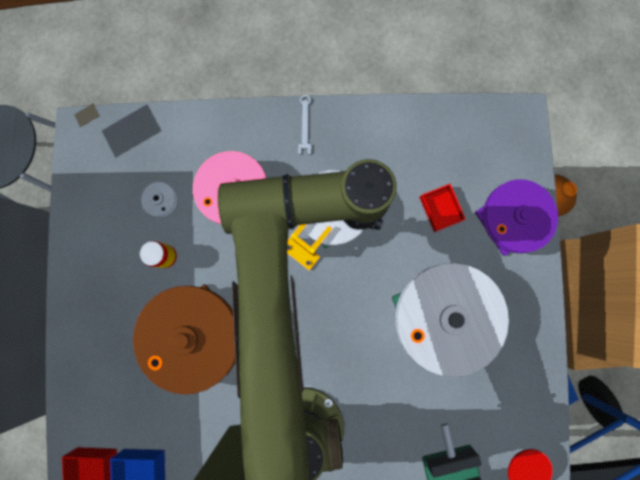

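The forearm covers much of the pulley in the top view (hub px ~333,207 is hidden), but the slot at (318,232) is still visible. The scene camera is the one to track with. I'll wait a little and measure over a longer baseline.

```bash
sed -i "s/T={.*}/T={'scene':[]}/; s/range(7)/range(36)/; s/^cv2.imwrite.*/cv2.imwrite('pics\/sc2.png',optics.read_camera('scene'))/; s/    print(cam,np.round(np.c_.*/    print(np.round(np.c_[a[:,0],np.degrees(an),rr*1e3,a[:,3]][::3],1).tolist())/" m.py; python3 m.py
```

```text
[[3.4, -96.8, 69.9, 28.0], [3.6, -85.8, 69.9, 29.0], [3.8, -76.4, 69.4, 30.0], [3.9, -67.2, 70.7, 30.0], [4.0, -57.0, 69.1, 27.0], [4.2, -48.8, 70.7, 29.0], [4.4, -39.6, 70.1, 30.0], [4.5, -30.5, 69.8, 33.0], [4.6, -19.3, 70.1, 32.0], [4.8, -11.3, 70.5, 26.0], [5.0, -3.1, 70.8, 30.0], [5.1, 7.2, 70.8, 28.0]]
t0 5.2 ang 13.120814129433086 w 1.0493471583662783
slot at t= 7.415574577061431 w then 0.949646302398514
slot at t= 15.631059085099093 w then 0.5799494995368192
slot at t= 28.51882574147285 w then 2.220446049250313e-16
5.25 [ 0.54958548 -0.15124042  0.12334185]
```

View pics/sc2.png

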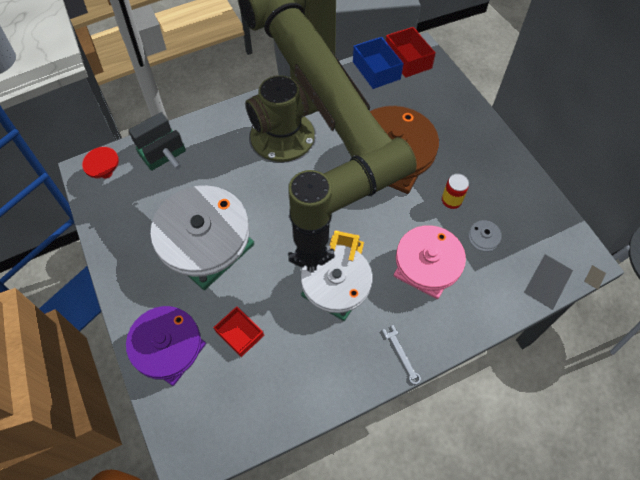

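The hole is tracked in the scene view at about px (354,293), with the slot at about (345,247). The prediction is that it passes the slot at t≈7.42. I'll close the gap first.

Request:
{"method": "apply_moves", "body": {
  "translation": [
    [0,0,2],
    [0,0,2],
    [0,0,1],
    [0,0,0],
    [0,0,0],
    [0,0,0],
    [0,0,0],
    [0,0,0]
  ],
  "delta_rot": [
    [0,0,0],
    [0,0,0],
    [0,0,0],
    [0,0,0],
    [0,0,0],
    [0,0,0],
    [0,0,0],
    [0,0,0]
  ],
  "jaw": [1,1,1,1,1,1,1,1]
}}

```text
t: 6.1
tool_pos: [0.5496, -0.1512, 0.1184]
eef_rot: [[0.938, -0.345, 0.0], [-0.345, -0.938, -0.0], [0.0, 0.0, -1.0]]
contact_force: [0.6, -0.7, 0.0]
opening: 0.0002
finger_force: 0.0
```

```bash
sed -i "s/range(36)/range(10)/; /imwrite/d; s/    w,b=.*/    w=1.0493-.045*(t0-5.2);b=np.median(an-w*(a[:,0]-t0))/" m.py; python3 m.py
```

```text
[[6.1, 65.3, 71.3, 30.0], [6.2, 73.0, 69.6, 27.0], [6.4, 83.5, 70.4, 29.0], [6.6, 91.2, 71.9, 29.0]]
t0 6.55 ang 91.08526197754126 w 0.9885499999999999
slot at t= 7.431289075958684 w then 0.9488919915818591
slot at t= 15.657477413756279 w then 0.5787135163809674
slot at t= 28.517777777777773 w then 2.220446049250313e-16
6.6 [ 0.54959501 -0.15124747  0.11835417]
```

Request:
{"method": "apply_moves", "body": {
  "translation": [
    [0,0,0],
    [0,0,0],
    [0,0,0],
    [0,0,0],
    [0,0,0],
    [0,0,0],
    [0,0,2],
    [0,0,4],
    [0,0,0],
    [0,0,0],
    [0,0,0]
  ],
  "delta_rot": [
    [0,0,0],
    [0,0,0],
    [0,0,0],
    [0,0,0],
    [0,0,0],
    [0,0,0],
    [0,0,0],
    [0,0,0],
    [0,0,0],
    [0,0,0],
    [0,0,0]
  ],
  "jaw": [1,1,1,1,1,1,1,1,1,1,1]
}}

```text
t: 7.7
tool_pos: [0.5506, -0.1519, 0.1146]
eef_rot: [[0.938, -0.345, 0.004], [-0.345, -0.938, -0.002], [0.004, 0.001, -1.0]]
contact_force: [-1.5, -0.8, 7.1]
opening: -0.0003
finger_force: 3.9
```

```bash
sed -i "s/range(10)/range(4)/;s/\[::3\]//;s/print('slot at.*/pass/" m.py; python3 m.py; python3 -c "
from h import *
print(bot.read_state()['contact_force'])
for c,(u,v) in (('top',(318,232)),('scene',(346,250))):
    im=optics.read_camera(c)[v-40:v+40,u-50:u+50]; cv2.imwrite('pics/c_%s.png'%c,cv2.resize(im,None,fx=5,fy=5))
"
```

```text
[[7.7, 135.9, 71.5, 27.0], [7.8, 135.9, 71.5, 28.0], [7.8, 135.9, 71.5, 28.0], [7.8, 135.9, 71.5, 28.0]]
t0 7.85 ang 139.93218452025306 w 0.9300499999999999
7.9 [ 0.55059435 -0.15195689  0.11459322]
[-1.02111909 -0.30061815  6.85904463]
```

View pics/c_top.png

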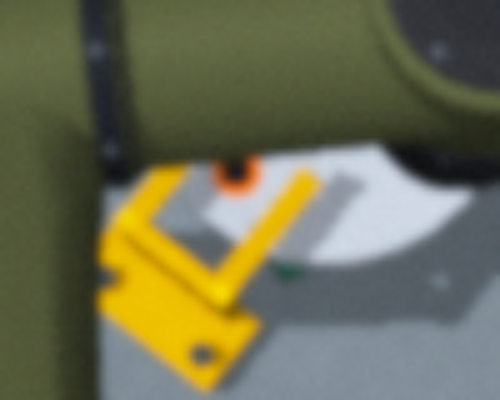

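The hole has stopped at crop px (237,170), between the prongs, and measures 136° against 140° for the slot. That is about 5 mm off, with 16 mm allowed. I'll lift slowly straight up, with the first rows very small.

Request:
{"method": "apply_moves", "body": {
  "translation": [
    [0,0,-0.5],
    [0,0,-0.5],
    [0,0,-0.5],
    [0,0,-0.5],
    [0,0,-0.5],
    [0,0,-0.5],
    [0,0,-0.5],
    [0,0,-0.5],
    [0,0,-1],
    [0,0,-2],
    [0,0,-4],
    [0,0,-10],
    [0,0,-20],
    [0,0,-30],
    [0,0,-30],
    [0,0,-20],
    [0,0,-5],
    [0,0,0],
    [0,0,0]
  ],
  "delta_rot": [
    [0,0,0],
    [0,0,0],
    [0,0,0],
    [0,0,0],
    [0,0,0],
    [0,0,0],
    [0,0,0],
    [0,0,0],
    [0,0,0],
    [0,0,0],
    [0,0,0],
    [0,0,0],
    [0,0,0],
    [0,0,0],
    [0,0,0],
    [0,0,0],
    [0,0,0],
    [0,0,0],
    [0,0,0]
  ],
  "jaw": [1,1,1,1,1,1,1,1,1,1,1,1,1,1,1,1,1,1,1]
}}

```text
t: 9.9
tool_pos: [0.5492, -0.151, 0.2372]
eef_rot: [[0.938, -0.346, -0.002], [-0.346, -0.938, 0.0], [-0.002, 0.0, -1.0]]
contact_force: [0.4, 0.5, 0.1]
opening: -0.0004
finger_force: 0.0
```

```bash
python3 m.py; python3 -c "
from h import *
u,v=346,250
im=optics.read_camera('scene')[v-40:v+40,u-50:u+50]; cv2.imwrite('pics/c_scene2.png',cv2.resize(im,None,fx=5,fy=5))
"
```

```text
[[9.9, 131.8, 69.9, 26.0], [10.0, 131.8, 69.9, 26.0], [10.0, 131.8, 69.9, 26.0], [10.0, 131.8, 69.9, 26.0]]
t0 10.05 ang 135.40253935115234 w 0.8310499999999998
10.1 [ 0.54926209 -0.15119922  0.23724201]
```

View pics/c_scene2.png

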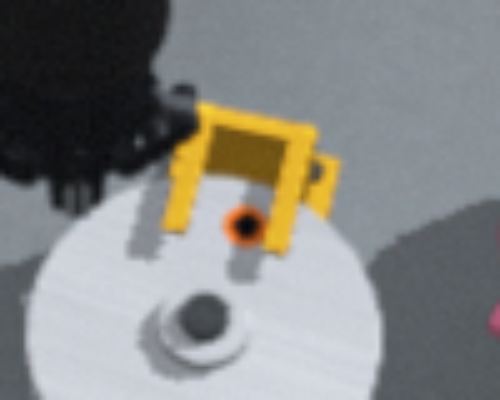

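The hole shows fully between the prongs (crop px (247,226), prong tips at (177,230) and (280,250)). It crept back about 4° on the lift, so I'll measure the margin against the prongs themselves.

Run:
```python
from h import *
f=lambda x,y:[346-50+x/5-.4,250-40+y/5-.4]
tips=ray('scene',[f(177,230),f(280,250)],.11); base=ray('scene',[f(207,115),f(308,135)],.11)
im=optics.read_camera('scene'); H=hsv(im)
P=pts(cv2.inRange(H,(4,120,90),(17,255,255))); W=ray('scene',P,.09); k=np.hypot(*(W-[.545,-.045]).T)<.03
h=ray('scene',[P[k].mean(0)],.09)[0]; print('hole',h,k.sum())
u=(base-tips).mean(0); u/=np.hypot(*u); n=np.array([-u[1],u[0]]); m=tips.mean(0)
print('gap',np.hypot(*(tips[0]-tips[1])),'ang',np.degrees(np.arctan2(u[1],u[0])),'hole rel tips: radial',(h-m)@u,'tang',(h-m)@n)
y=pts(cv2.inRange(H,(18,150,120),(35,255,255)));w=ray('scene',y,.11)-m; a=w@u;b=w@n
q=(a>0)&(a<.04)&(abs(b)<.05); print('prong edges',[np.percentile(b[q&(s*b>0)],[3,50,97]).round(4) for s in(1,-1)])
```

```text
hole [ 0.54754885 -0.04533134] 39
gap 0.05896852565631795 ang 140.23764831871375 hole rel tips: radial 0.021007368548032253 tang -0.005923240611181717
prong edges [array([0.0261, 0.0324, 0.0401]), array([-0.0474, -0.0276, -0.02  ])]
```

The hole is 6–10 mm from the slot centre, inside the 16 mm limit, and the pulley is at rest and untouched. Handing in.

```bash
python3 -c "
from plant import sign_off
print(sign_off())"
```

```text
the job is handed in; nothing more can be done
None
```

The pulley is braked and at rest with the whole black hole showing between the bracket prongs, 6–10 mm from the slot centre by camera (16 mm allowed); the hand is lifted clear, the arm went nowhere near the spare pulley, and the job is handed in, with no verdict returned.

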